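# Tuck the log-book holder's flap under its lip

## Task

Close the grey log-book holder: with the fingertips, push its upstanding metal flap over until it lies flat across the notebook, then, keeping it pressed down, push it along by its raised ledge until its free edge is fully beneath the lip, so that it stays shut when let go. Only push and press: pick nothing up, leave the notebook lying in the holder and do not disturb the small things standing round it.

Things in the scene. Friction and masses are not known exactly. Their poses are not given: they have to be found in the camera images.
- holder: Grey plastic log-book holder, 184 x 176 mm, screwed down. Origin: centre of its underside, on the worktop. +x points to the flap's hinge side (the robot's left, within 0.5 rad), -x to the lip side (the robot's right), y along the hinge, z up. Walls 20 mm high; two hinge lugs at x = 58 to 97, y = +-52 to 62 mm are 30.5 mm high.
- lip_edge (a point): Middle of the underside of the lip where its flat part begins: x = -72, y = 0, z = 29 mm of the holder (same axes). The lip is a bridge 64 mm wide in y, top at z = 32 mm, from here to a riser at x = -88 to -93 mm; a flared mouth rises from here to x = -66 mm, z = 36 mm. Below it is a solid ledge, top at z = 20 mm, so the slot is 9 mm high.
- flap_hinge (a point): Middle of the flap's hinge axis (along the holder's y), on the holder's middle line, z = 22.5 mm; at x = 89 mm of the holder when slider = 0, 66 mm when slider = 23 mm.
- flap (a joint): Flap angle: 0 = flat across the holder (hard stop), pi/2 = upright, 1.95 = leaning back from the lip; starts at 1.35 to 1.75. Aluminium plate, 148 mm from hinge axis to free edge, 96 mm wide, 3 mm thick (axis in mid-thickness), 60 g. A spring (0.1 N m/rad about 1.55) with 0.03 N m friction makes it rise if let go before its edge is beneath the lip; 2 N at the ledge holds it flat.
- slider (a joint): How far the flap's hinge has slid toward the lip (holder -x): 0 to 0.023 m, hard stops; starts at 0 to 3 mm. 2.5 N friction; stays where left. With the flap flat, its edge is 13 mm short of lip_edge at 0 and 10 mm under the flat part of the lip at 0.023. Pushed more than a few mm forward before it is flat, the edge lands on top of the lip (push it back).
- flap_edge (a point): Middle of the flap's free edge, 148 mm from the hinge axis, in mid-thickness (axes as the flap's: x from the free edge to the hinge, z out of its outer face, upward when flat).
- flap_ledge (a point): Middle of the top of the thumb ledge on the flap's outer (upper when flat) face: a rib 80 mm wide along y, 11 mm above the plate's mid-thickness. Its face toward the hinge, 108 mm from the hinge axis, is square to the plate; the other side slopes down to 127 mm. A fingertip on the hinge side of the ledge pushes the flap toward the lip.
- notebook: Closed notebook, 150 x 106 x 12 mm, lying loose on the holder's floor, long side along the holder's y (its own x). Origin: centre of its underside. Its top is at z = 16 mm, 5 mm below the closed flap.
- spool_1: Spool of white thread, 28 mm across, 43 mm high, standing beyond the hinge side of the holder. Origin: centre of its foot. Bystander.
- dropper: Small brown dropper bottle, 34 mm across, 102 mm high, standing on the holder's -y side, away from the robot. Origin: centre of its foot. Bystander.
- soap_box: Red soap carton, 47 x 64 x 44 mm, beyond the hinge side of the holder. Origin: centre of its underside. Bystander.
- matchbox: Matchbox, 37 x 56 x 16 mm, beyond the lip side of the holder. Origin: centre of its underside. Bystander.
Not all that is in view belongs to the job. What is shaped like the notebook but blue is not meant.

How it is judged:
By the outcome, as a careful person would: the job done as asked, in the order asked, and still so for the second after the job is handed in, with the robot touching nothing.
It also fails if it takes over 38 s, if anything falls off the work surface, if the arm or the gripper's body presses on something with over 40 N, if the wrist force passes 120 N, or if a joint passes its speed limit or range.

## Robot

A 7-joint arm with a two-finger parallel gripper is mounted at the origin on a cart in front of the work surface, level with it; the furniture and walls round the work are solid. World frame = base frame: x ahead of the robot, y to its left, z up, the work surface at z = 0. Lengths are in m, angles in rad, forces in N, time in s.
With the tool pointing down it reaches from about 0.425 to 0.925 m from the base axis. Payload 6.8 kg.
Tool frame: the origin (TCP) lies on the centre line of the jaws, within the pads' length; the fingertips stand 8 mm ahead of it and the grasp point (between the pads) lies 11 mm behind it (bot.tips_ahead is the distance from the TCP to the fingertips, in m); z points along the fingers, y is the line along which they close (so a half turn about z gives the same grasp; the last joint's range is limited). The gripper opens to 85 mm and grips with 20 to 120 N. Pads are 22 mm wide; open, the fingers measure 114 mm over their backs; the gripper's body (76 mm by 85 mm) begins 54 mm behind the grasp point. The pads swing forward as they close: fully open they stand 13 mm farther back than shut.
Start: joints at [-1.385, 0.477, 0.022, 1.555, -0.011, 1.109, -0.083], TCP at [0.195, 0.646, 0.2] pointing down, gripper open.
Joint ranges: [-2.96, 2.96], [-0.34, 2.1], [-1.41, 1.46], [0.24, 2.44], [-1.37, 4.51], [0.17, 1.92], [-2.96, 2.96]. Speed limits (rad/s): [2.39, 2.39, 3.14, 3.14, 3.14, 3.14, 3.14].

## Interface

Orientations are given as a unit quaternion [w, x, y, z].
In Python, from station import bot gives the robot as it stands.
- The arm moves only by the tool send_rows, never from a script. Its argument "deltas" is text: rows parted by semicolons, each of 4 numbers parted by spaces: the shift along the tool's x, y, z in m, then the turn about the tool's z in degrees. In form: x y z spin; .... A call has 1 to 5 rows; each row is the pose to reach, as a shift and turn from the pose commanded when the call began, along the tool's axes at that moment; what a row does not reach only later rows make up. A row lasts 1/10 s, in which the tool goes at most 50 mm and 8.59 degrees, less where a joint would pass 70% of its speed; a pose out of reach is approached as far as the arm can. A call with a gripper value outside its range is refused whole. "claw" is the opening, from 0 (shut) to 1 (fully open), set as the call begins (left out, the last holds). The fingers move at their own pace and stop on an object; "force" is the grip in N (left out, the last holds). Time passes only in rows, so rows that repeat a pose let the fingers close. It gives the time, the measured TCP pose, the force, the opening and the grip force at its end, in the units of the state.
- bot.get_obs(): the state, without advancing time (a new reading comes with each control period).
- bot.read_camera(name): name is "scene" or "top" or "wrist"; returns a dict with "img" (400x640x3 uint8, red, green, blue), "depth" (400x640 float32, m along the optical axis (not along the pixel's ray), 0 where there is no reading), "fx", "fy", "cx", "cy" (pixels), "camera_from_world" (4x4, takes a point from world to camera coordinates). Camera axes: x right, y up, looking along -z (the intrinsics and any distortion apply to the point x, -y, -z); pixel columns grow to the right and rows downward; lengths in m; the calibration is good to about 2 mm. A picture is of the moment at which its call begins.
- bot.hand_in(): hands the job in; it is judged then, once.
Trained networks look in a picture, given as the dict that the camera call returned (one of the last four; its "shot" number tells which), for a name from the list of things; names that differ only in an ending like _2 or _b are one class to them, and where a whole thing is asked for, a point or a joint stands for the part that bears it (a point fixed in the world has none). Each returns a list of dicts, best first, with "confidence" (0 to 1); they miss things now and then, are a little off and sometimes report something else, mostly with a low value. They report only what shows in the picture. A call takes as long as a camera call. They do not tell look-alikes from the thing itself.
- bot.masks_of(picture, query): "mask" (400x640 bool, what is visible of it).
- bot.landmark_of(picture, query): "xyz" ([x, y, z] in m, in world coordinates, good to about 4 mm: a listed point, or the origin of a listed thing).
The state is a dict: "t": time; "q": joint angles; "joint_vel": joint speeds; "joint_torque": joint torques, N m; "eef_pos": TCP position; "tool_rot": TCP orientation; "contact_force": force on the tool from outside, world axes, zero at the start; "torque": the same for the moment, N m; "gripper_width": opening from 0.0 (shut) to 1.0 (fully open); "grasp_force": force on a finger pad.
Only numpy, scipy, OpenCV 4.12 (cv2) and the standard library are available. Lean on these libraries where they do the work, as an engineer would, in place of code of your own. Each camera call takes 0.05 s, during which the arm holds its last target. There are 200 camera calls.

## Working session

There is one attempt and no reset: what is moved stays moved. The work goes in short steps, Python scripts to look and compute and a tool call to move; the robot and the scene stay as the last step left them, time stands still between calls to the robot, and variables do not carry over. Pictures are saved under pics/ and viewed, at most 10 in all, crops included, and the job is handed in when it is done.

Besides the shell and the picture viewer there is one more tool, called after ">>>" as a command line: name --argument value ..., lists and objects as JSON in quotes. send_rows: Moves the arm, as the interface text tells. Its arguments: {"type":"object","properties":{"deltas":{"type":"string"},"claw":{"type":"number"},"force":{"type":"number"}},"required":["deltas"]}

```bash
mkdir -p pics
cat > h.py <<'E'
from station import bot
import numpy as np, cv2
def shot(n,f=None):
    p=bot.read_camera(n)
    if f: cv2.imwrite('pics/'+f,p['img'][:,:,::-1])
    return p
def lm(p,q):
    r=bot.landmark_of(p,q); return [(np.round(a['xyz'],4).tolist(),round(a['confidence'],2)) for a in r[:2]]
def w2p(p,X):
    c=p['camera_from_world']@np.append(X,1); return p['cx']+p['fx']*c[0]/-c[2], p['cy']-p['fy']*c[1]/-c[2]
E
python3 - <<'E'
from h import *
o=bot.get_obs(); print(o['t'],o['eef_pos'],o['tool_rot'],o['gripper_width'],bot.tips_ahead)
P={}
for n in ['scene','top']:
    p=shot(n,n+'1.png');P[n]=p
    for q in ['holder','lip_edge','flap_hinge','flap_edge','flap_ledge','notebook','spool_1','dropper','soap_box','matchbox']:
        print(n,q,lm(p,q))
a=np.vstack([P['scene']['img'],P['top']['img']])[:,:,::-1]
cv2.imwrite('pics/both.png',cv2.resize(a,None,fx=.75,fy=.75))
E
```

```text
0.0 [0.19533951 0.64543847 0.19893653] [-5.18895401e-05  1.46392855e-01  9.89226110e-01 -9.12581567e-04] 1.0014924334242632 0.008
scene holder []
scene lip_edge [([0.5613, -0.0223, 0.0283], 0.63), ([0.4902, 0.1155, 0.1681], 0.28)]
scene flap_hinge [([0.4825, 0.1216, 0.019], 0.82)]
scene flap_edge [([0.4877, 0.1146, 0.169], 0.8)]
scene flap_ledge [([0.4807, 0.1225, 0.1336], 0.72)]
scene notebook [([0.5273, 0.0456, 0.0056], 0.69), ([0.5492, -0.2247, 0.0023], 0.6)]
scene spool_1 [([0.4099, 0.2128, 0.0002], 0.53), ([0.6483, -0.0751, 0.0004], 0.32)]
scene dropper [([0.6545, 0.0833, 0.0014], 0.61)]
scene soap_box []
scene matchbox [([0.65, -0.0778, -0.0007], 0.6)]
top holder []
top lip_edge [([0.5573, -0.0258, 0.0309], 0.6)]
top flap_hinge [([0.4843, 0.1183, 0.0204], 0.75), ([0.5249, 0.046, 0.0069], 0.72)]
top flap_edge [([0.4863, 0.114, 0.1728], 0.72), ([0.4838, 0.1192, 0.0216], 0.68)]
top flap_ledge [([0.4768, 0.1261, 0.1299], 0.58)]
top notebook [([0.5287, 0.0469, 0.0059], 0.85), ([0.5539, -0.2193, -0.0038], 0.74)]
top spool_1 [([0.4135, 0.2136, 0.002], 0.48), ([0.5559, -0.0277, 0.0291], 0.35)]
top dropper [([0.6542, 0.084, 0.0003], 0.67)]
top soap_box [([0.5216, 0.2588, 0.0011], 0.94)]
top matchbox [([0.6473, -0.0804, -0.0008], 0.57)]
```

View pics/both.png

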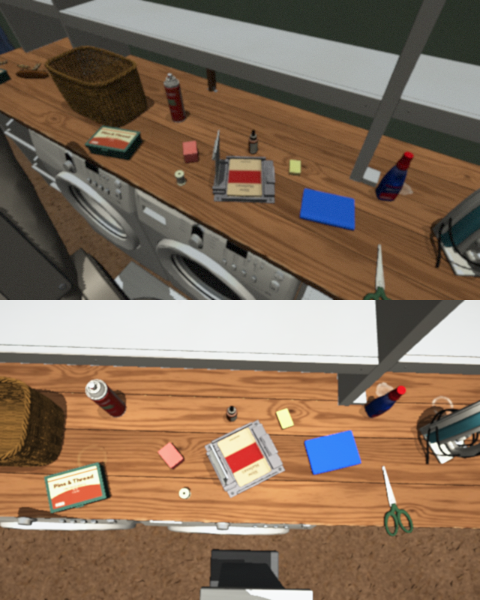

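The holder is in the scene view near (245,178) and in the top view near (243,457). These pixels are in the ×0.75 composite, with top rows offset by 300.

Look-alikes:
- For the notebook: the blue book, scene (328,209) and top (332,452). It is outside the holder, so it is rejected.
- For the holder and flap: the "Pine & Thread" box, scene (113,140) and top (77,487). It is rejected because it is not grey and has no flap.
- Chosen: the grey holder with the upright plate, scene (218,157).

Next I'll check this choice in a close crop with the projected landmarks.

Run:
```python
from h import *
p=shot('scene'); im=p['img'][:,:,::-1].copy()
lip=np.array([.559,-.024,.029]);hin=np.array([.4835,.120,.0225])
u=(hin-lip)[:2];print('len',np.linalg.norm(u));u/=np.linalg.norm(u);v=np.array([-u[1],u[0]])
O=(lip[:2]+.072*u+hin[:2]-.089*u)/2
print('hx',u,'heading',np.degrees(np.arctan2(u[1],u[0])),'O',O)
# flap face from depth
ms=bot.masks_of(p,'flap')
print([(m['confidence'],m['mask'].sum()) for m in ms[:3]])
r,c=np.nonzero(ms[0]['mask']&(p['depth']>0)); d=p['depth'][r,c]
X=np.c_[(c-p['cx'])/p['fx']*d,-(r-p['cy'])/p['fy']*d,-d,np.ones_like(d)]@np.linalg.inv(p['camera_from_world']).T
X=X[:,:3]; H=np.c_[(X[:,:2]-O)@u,(X[:,:2]-O)@v,X[:,2]]
print(np.round(np.percentile(H,[2,25,50,75,98],axis=0),3))
s=(H[:,2]>.05)&(abs(H[:,0]-.085)<.03); f=np.polyfit(H[s,2],H[s,0],1); g=np.polyfit(H[s,1],H[s,0],1); print('x vs z',f,'x vs y',g,s.sum())
def L(x,y,z): return np.r_[O+x*u+y*v,z]
pts=[L(-.072,0,.029),L(.089,0,.0225)]+[L(a*.092,b*.088,.02) for a in(1,-1) for b in(1,-1)]+[L(.089,.048,.17),L(.089,-.048,.17)]
x0,y0=270,150;k=5
cr=cv2.resize(im[y0:y0+120,x0:x0+120],None,fx=k,fy=k,interpolation=cv2.INTER_CUBIC)
for q in pts:
    a,b=w2p(p,q); cv2.circle(cr,(int((a-x0)*k),int((b-y0)*k)),4,(0,255,0),-1)
cv2.imwrite('pics/crop.png',cr)
```

```text
len 0.16259228148962057
hx [-0.46435169  0.8856509 ] heading 117.66827233219924 O [0.52519699 0.04047197]
[(0.81, np.int64(380))]
[[ 0.078 -0.046  0.024]
 [ 0.08  -0.016  0.071]
 [ 0.082  0.009  0.128]
 [ 0.085  0.033  0.145]
 [ 0.091  0.048  0.171]]
x vs z [-0.02723266  0.08575165] x vs y [-0.0158559   0.08244876] 310
```

View pics/crop.png

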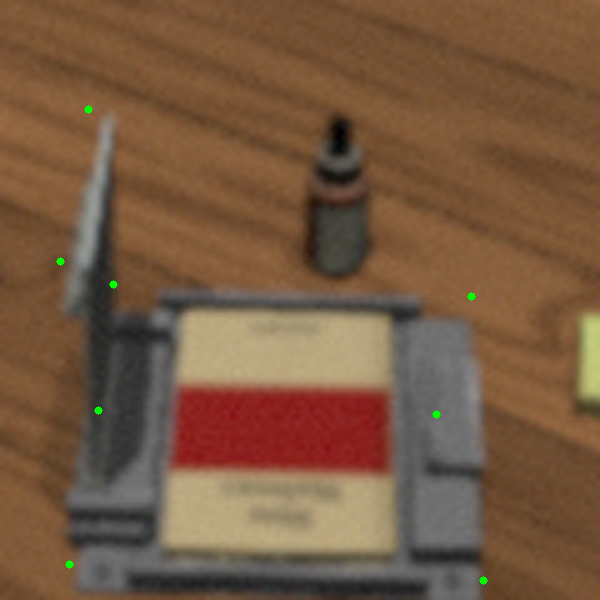

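The crop confirms the grey holder: cream and red notebook at (280,430), plate standing upright at its left (90,210), and lip bridge at right (445,410). The projected lip and hinge points fall on it. Flap angle is about 1.53 and the slider is about 0. Now moving in with the gripper shut.

>>> send_rows --deltas "-0.035 -0.034 0 8; -0.07 -0.069 0 16; -0.106 -0.104 0 24; -0.142 -0.139 0 32; -0.178 -0.174 0 40" --claw 0 --force 40

```text
t: 1.7
eef_pos: [0.3159, 0.4268, 0.2001]
tool_rot: [-0.0, 0.478, 0.878, 0.0]
contact_force: [0.9, 0.1, 0.5]
gripper_width: 0.145
grasp_force: 0.0
```

>>> send_rows --deltas "-0.048 -0.004 0 2; -0.096 -0.008 0 4; -0.144 -0.012 0 5.4; -0.192 -0.016 0.012 5.4; -0.235 -0.02 0.035 5.4"

```text
t: 2.2
eef_pos: [0.4292, 0.2197, 0.1663]
tool_rot: [0.001, 0.517, 0.856, 0.002]
contact_force: [1.0, 0.4, -0.8]
gripper_width: -0.001
grasp_force: 0.0
```

```bash
cat >> h.py <<'E'
u=np.array([-.46435,.88565]);v=np.array([-u[1],u[0]]);O=np.array([.5252,.0405])
def tcp():
    o=bot.get_obs(); e=np.array(o['eef_pos']);f=np.array(o['contact_force']);q=o['tool_rot']
    print('t',round(o['t'],2),'hold xy',np.round([(e[:2]-O)@u,(e[:2]-O)@v],4),'tipz',round(e[2]-.008,4),'heading x',round(np.degrees(2*np.arctan2(q[2],q[1])),1),'F hx,hy,z',np.round([f[:2]@u,f[:2]@v,f[2]],1))
E
python3 -c "
from h import *
tcp()"
```

```text
t 2.2 hold xy [0.2033 0.0018] tipz 0.1583 heading x 117.7 F hx,hy,z [-0.1 -1.1 -0.8]
```

>>> send_rows --deltas "-0.04 0.002 0.027 0; -0.078 0.002 0.053 0; -0.085 0.002 0.053 0; -0.092 0.002 0.053 0; -0.1 0.002 0.053 0"

```text
t: 2.7
eef_pos: [0.4758, 0.1345, 0.1126]
tool_rot: [0.0, 0.516, 0.857, 0.001]
contact_force: [-0.1, 0.1, 0.1]
gripper_width: -0.008
grasp_force: 0.0
```

```bash
python3 -c "
from h import *
tcp(); p=shot('scene'); cv2.imwrite('pics/s2.png',cv2.resize(p['img'][80:280,220:460,::-1],None,fx=3,fy=3)); print(lm(p,'flap_edge'),lm(p,'flap_hinge'),lm(p,'flap_ledge'))"
```

```text
t 2.7 hold xy [0.1062 0.0002] tipz 0.1046 heading x 117.9 F hx,hy,z [0.1 0.  0.1]
[([0.489, 0.1147, 0.1676], 0.76), ([0.6481, -0.079, -0.0024], 0.47)] [([0.4854, 0.1224, 0.0184], 0.73), ([0.6518, 0.0853, 0.0037], 0.61)] [([0.414, 0.2112, -0.0011], 0.59), ([0.4811, 0.1231, 0.1336], 0.57)]
```

View pics/s2.png

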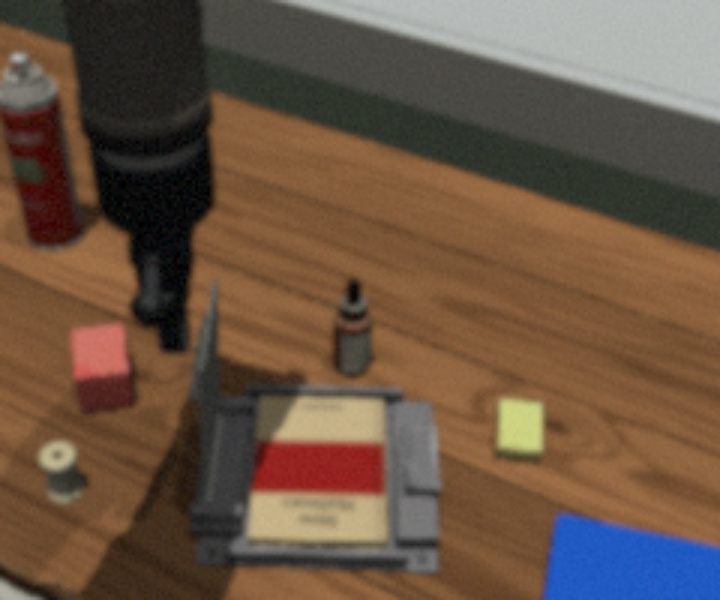

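```bash
python3 -c "
from h import *
p=shot('scene'); print([k for k in p])
for n,x,y,z in [('tip',.106,0,.105),('edge',.084,0,.17),('edgefar',.084,-.048,.17),('edgenear',.084,.048,.17),('flapmid',.085,0,.105),('cornNR',-.092,.088,.02),('cornFR',-.092,-.088,.02),('hingeN',.097,.062,.03),('lip',-.072,0,.029)]:
  a,b=w2p(p,np.r_[O+x*u+y*v,z]); print(n,round((a-220)*3),round((b-80)*3))
for n in ['top','scene']:
  q=shot(n); m=bot.masks_of(q,'notebook')
  for e in m[:2]:
    r,c=np.nonzero(e['mask']&(q['depth']>0)); d=q['depth'][r,c]
    X=np.c_[(c-q['cx'])/q['fx']*d,-(r-q['cy'])/q['fy']*d,-d,np.ones_like(d)]@np.linalg.inv(q['camera_from_world']).T
    H=np.c_[(X[:,:2]-O)@u,(X[:,:2]-O)@v,X[:,2]]; print(n,np.round(np.percentile(H,[3,50,97],axis=0),3).tolist())
"
```

```text
['img', 'depth', 'fx', 'fy', 'cx', 'cy', 'camera_from_world', 'shot']
tip 179 383
edge 202 320
edgefar 210 276
edgenear 194 367
flapmid 207 384
cornNR 440 558
cornFR 433 388
hingeN 189 512
lip 412 459
top [[-0.314, 0.045, 0.007], [-0.241, 0.101, 0.012], [-0.171, 0.155, 0.016]]
scene [[-0.316, 0.048, 0.006], [-0.246, 0.108, 0.012], [-0.174, 0.16, 0.014]]
scene [[-0.049, -0.073, 0.007], [0.001, 0.007, 0.016], [0.05, 0.07, 0.018]]
```

```bash
python3 -c "
from h import *
tcp()
for n in ['scene','top']:
  q=shot(n); R,C=np.mgrid[0:400,0:640]; d=q['depth']
  X=np.stack([(C-q['cx'])/q['fx']*d,-(R-q['cy'])/q['fy']*d,-d,np.ones_like(d)],-1)@np.linalg.inv(q['camera_from_world']).T
  H=np.stack([(X[...,:2]-O)@u,(X[...,:2]-O)@v,X[...,2]],-1)
  if n=='scene':
    for r in range(170,206,4): print(r,[np.round(H[r,c]*1000).astype(int).tolist() for c in (268,273,277,281)])
  k=(d>0)&(abs(H[...,0]-.106)<.1)&(abs(H[...,1])<.1)&(H[...,2]>.09)&(H[...,2]<.4)
  print(n,k.sum())
  for z in np.arange(.09,.22,.015):
    s=k&(abs(H[...,2]-z)<.0075)
    if s.sum()>3: print(round(z,3),s.sum(),np.round(np.percentile(H[s],[5,50,95],axis=0)*1000).tolist())
cv2.imwrite('pics/w1.png',shot('wrist')['img'][:,:,::-1])
"
```

```text
t 3.15 hold xy [0.106  0.0009] tipz 0.104 heading x 117.8 F hx,hy,z [ 0.1 -0.3  0.2]
170 [[110, 40, 247], [100, 43, 250], [95, 34, 242], [90, 19, 231]]
174 [[110, 47, 243], [101, 44, 241], [97, 28, 228], [91, 16, 218]]
178 [[109, 52, 238], [101, 49, 235], [95, 41, 229], [92, 18, 209]]
182 [[108, 61, 236], [99, 60, 235], [92, 58, 233], [93, 15, 195]]
186 [[111, 56, 220], [101, 55, 220], [93, 56, 222], [91, 28, 197]]
190 [[171, -170, 0], [114, 6, 164], [104, 12, 170], [97, 5, 164]]
194 [[169, -157, -3], [116, 6, 152], [106, 11, 158], [98, 6, 154]]
198 [[166, -139, -1], [153, -141, -2], [142, -141, -2], [131, -141, -1]]
202 [[164, -124, -1], [151, -125, -2], [140, -124, 0], [129, -127, -2]]
scene 3650
0.09 15 [[82.0, -29.0, 91.0], [82.0, 14.0, 94.0], [83.0, 47.0, 97.0]]
0.105 32 [[81.0, -31.0, 99.0], [82.0, 13.0, 106.0], [84.0, 48.0, 111.0]]
0.12 30 [[80.0, -32.0, 115.0], [81.0, 12.0, 121.0], [83.0, 47.0, 126.0]]
0.135 82 [[80.0, -35.0, 129.0], [88.0, 15.0, 137.0], [92.0, 47.0, 142.0]]
0.15 86 [[79.0, -34.0, 143.0], [86.0, 10.0, 150.0], [114.0, 47.0, 157.0]]
0.165 128 [[78.0, -37.0, 158.0], [81.0, 12.0, 167.0], [111.0, 45.0, 171.0]]
0.18 11 [[93.0, -1.0, 173.0], [95.0, 13.0, 175.0], [111.0, 16.0, 186.0]]
0.195 42 [[92.0, -0.0, 189.0], [95.0, 29.0, 194.0], [114.0, 36.0, 201.0]]
0.21 70 [[88.0, -3.0, 204.0], [95.0, 17.0, 212.0], [120.0, 49.0, 216.0]]
top 0
```

View pics/w1.png

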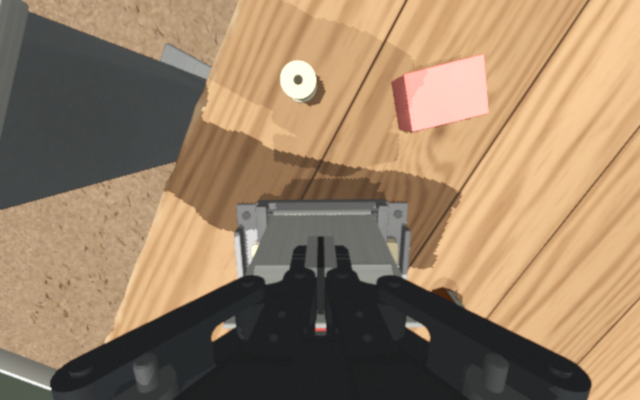

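```bash
python3 -c "
from h import *
q=shot('wrist'); R,C=np.mgrid[0:400,0:640]; d=q['depth']
X=np.stack([(C-q['cx'])/q['fx']*d,-(R-q['cy'])/q['fy']*d,-d,np.ones_like(d)],-1)@np.linalg.inv(q['camera_from_world']).T
H=np.stack([(X[...,:2]-O)@u,(X[...,:2]-O)@v,X[...,2]],-1)
print('cam',np.linalg.inv(q['camera_from_world'])[:3,3])
for n,r,c in [('table',150,360),('spool',68,290),('soap',90,460),('holder hinge edge',212,250),('lugedge',212,395),('flap',225,300),('flap',240,280),('flap',260,275),('flap',260,375),('tipL',238,312),('tipR',238,335),('tip',245,312),('tip',255,312),('tip',265,312),('f',275,312),('f',290,300)]: print(n,np.round(H[r,c]*1000).astype(int).tolist(),round(float(d[r,c]),3))
s=shot('scene'); cv2.imwrite('pics/s3.png',cv2.resize(s['img'][150:230,250:330,::-1],None,fx=7,fy=7,interpolation=cv2.INTER_NEAREST))
"
```

```text
cam [0.4429512  0.19440322 0.28619979]
table [147, -38, -1] 0.284
spool [214, 25, 43] 0.224
soap [199, -108, 44] 0.227
holder hinge edge [85, 73, 4] 0.296
lugedge [86, -75, 6] 0.294
flap [89, 18, 54] 0.246
flap [87, 32, 82] 0.22
flap [86, 31, 112] 0.192
flap [86, -35, 113] 0.19
tipL [118, 5, 151] 0.145
tipR [88, -10, 80] 0.221
tip [118, 5, 159] 0.137
tip [118, 5, 171] 0.126
tip [118, 5, 179] 0.118
f [118, 4, 188] 0.11
f [119, 8, 200] 0.098
```

View pics/s3.png

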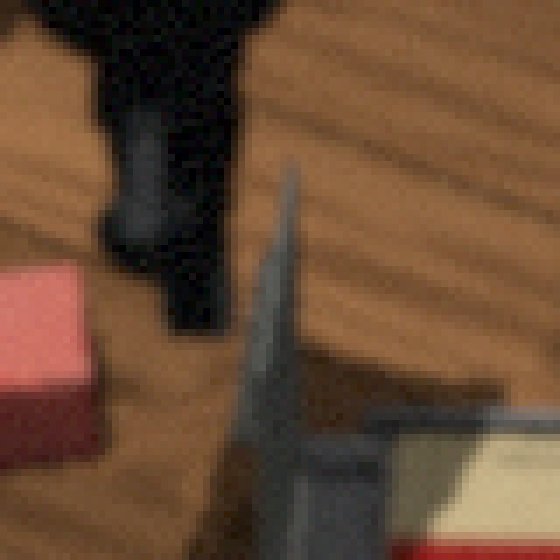

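The picture disagrees with the stated tip height. The scene depth, the wrist depth and this crop (finger end at about (200,330)) all put the fingertips near z = 0.15, while the reading plus `tips_ahead` gives 0.104. I'll back off and lower over bare table beside the hinge to see which is right.

>>> send_rows --deltas "0.044 0 0 0; 0.044 0 0.035 0; 0.044 0 0.07 0; 0.044 0 0.09 0; 0.044 0 0.09 0"

```text
t: 3.9
eef_pos: [0.4528, 0.1714, 0.0196]
tool_rot: [-0.001, 0.517, 0.856, -0.002]
contact_force: [0.2, 0.3, 0.4]
gripper_width: -0.001
grasp_force: 0.0
```

```bash
python3 -c "
from h import *
tcp()
q=shot('scene'); R,C=np.mgrid[0:400,0:640]; d=q['depth']
X=np.stack([(C-q['cx'])/q['fx']*d,-(R-q['cy'])/q['fy']*d,-d,np.ones_like(d)],-1)@np.linalg.inv(q['camera_from_world']).T
H=np.stack([(X[...,:2]-O)@u,(X[...,:2]-O)@v,X[...,2]],-1)
k=(d>0)&(abs(H[...,0]-.15)<.025)&(abs(H[...,1])<.03)
for z in np.arange(.0,.12,.01):
  s=k&(abs(H[...,2]-z)<.005)
  print(round(z,3),s.sum(), np.round(np.median(H[s],axis=0)*1000).tolist() if s.sum() else '')
print(bot.get_obs()['gripper_width'])
cv2.imwrite('pics/s4.png',cv2.resize(q['img'][130:250,230:350,::-1],None,fx=5,fy=5))
"
```

```text
t 3.9 hold xy [0.1495 0.0034] tipz 0.0116 heading x 117.8 F hx,hy,z [ 0.2 -0.3  0.4]
0.0 382 [150.0, 1.0, -1.0]
0.01 0 
0.02 0 
0.03 0 
0.04 0 
0.05 3 [141.0, 9.0, 52.0]
0.06 29 [144.0, 13.0, 61.0]
0.07 27 [145.0, 16.0, 70.0]
0.08 18 [140.0, 10.0, 77.0]
0.09 6 [137.0, 10.0, 91.0]
0.1 26 [137.0, 13.0, 100.0]
0.11 11 [137.0, 18.0, 109.0]
-0.00020391508847825005
```

View pics/s4.png

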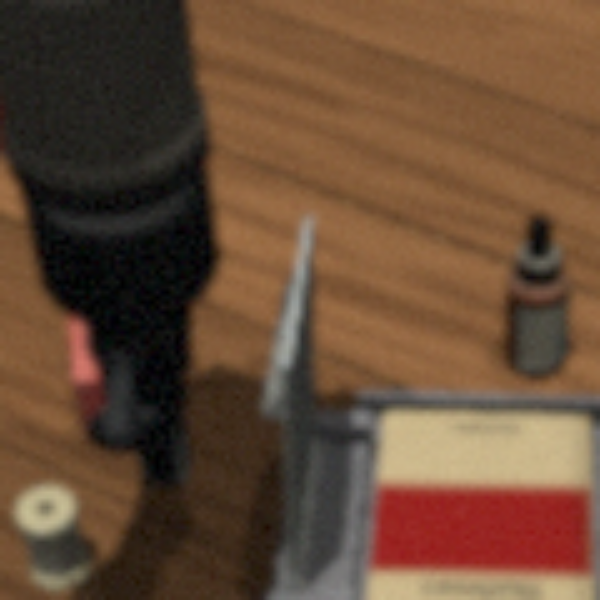

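>>> send_rows --deltas "0 0 0.01 0; 0 0 0.0135 0; 0 0 0.0135 0"

```text
t: 4.25
eef_pos: [0.455, 0.1723, 0.0086]
tool_rot: [0.0, 0.517, 0.856, 0.0]
contact_force: [0.3, -1.0, -0.3]
gripper_width: -0.002
grasp_force: 0.0
```

>>> send_rows --deltas "0 0 0.004 0; 0 0 0.008 0; 0 0 0.012 0; 0 0 0.012 0"

```text
t: 4.65
eef_pos: [0.4544, 0.1721, -0.0041]
tool_rot: [-0.0, 0.517, 0.856, -0.0]
contact_force: [-0.6, 0.5, -0.3]
gripper_width: 0.002
grasp_force: 0.0
```

The TCP reads below the table with no force, so the pictures are right: the fingertips sit about 34 mm behind the TCP, and I take tip z ≈ TCP z + 0.034. Next I raise to the flap and begin folding.

>>> send_rows --deltas "0 0.003 -0.045 0; -0.01 0.003 -0.077 0; -0.03 0.003 -0.077 0; -0.043 0.003 -0.077 0; -0.053 0.003 -0.077 0"

```text
t: 5.15
eef_pos: [0.4821, 0.1258, 0.0731]
tool_rot: [-0.0, 0.517, 0.856, -0.0]
contact_force: [-0.5, 0.9, 0.0]
gripper_width: -0.001
grasp_force: 0.2
```

>>> send_rows --deltas "-0.01 0 0 0; -0.02 0 0.008 0; -0.027 0 0.011 0; -0.034 0 0.014 0; -0.04 0 0.018 0"

```text
t: 5.65
eef_pos: [0.5007, 0.0909, 0.0548]
tool_rot: [-0.0, 0.517, 0.856, -0.0]
contact_force: [-0.4, 1.0, 0.9]
gripper_width: -0.002
grasp_force: 0.5
```

```bash
sed -i "s/e\[2\]-.008,4/e[2]+.034,4/" h.py
cat >> h.py <<'E'
def flap(n='scene',f=None):
    p=shot(n); 
    for q in ['flap_edge','flap_ledge','flap_hinge']:
        for a in bot.landmark_of(p,q)[:2]:
            X=np.array(a['xyz']); print(q,round(a['confidence'],2),np.round([(X[:2]-O)@u,(X[:2]-O)@v,X[2]],3))
    if f: cv2.imwrite('pics/'+f,cv2.resize(p['img'][130:250,230:350,::-1],None,fx=5,fy=5))
E
python3 -c "
from h import *
tcp(); flap()"
```

```text
t 5.65 hold xy [ 0.056  -0.0017] tipz 0.0888 heading x 117.8 F hx,hy,z [ 1.1 -0.2  0.9]
flap_edge 0.97 [ 0.007 -0.005  0.144]
flap_ledge 0.91 [0.036 0.001 0.12 ]
flap_hinge 0.62 [ 0.091 -0.002  0.019]
flap_hinge 0.53 [0.204 0.025 0.002]
```

>>> send_rows --deltas "-0.007 0 0.005 0; -0.0135 0 0.011 0; -0.02 0 0.019 0; -0.0255 0 0.027 0; -0.03 0 0.036 0"

```text
t: 6.35
eef_pos: [0.5153, 0.0644, 0.0187]
tool_rot: [0.0, 0.517, 0.856, 0.0]
contact_force: [0.2, 1.2, 1.0]
gripper_width: -0.002
grasp_force: 0.8
```

>>> send_rows --deltas "-0.003 0 0.009 0; -0.005 0 0.016 0; -0.006 0 0.022 0; -0.006 0 0.026 0; -0.006 0 0.026 0"

```text
t: 6.85
eef_pos: [0.5175, 0.0592, -0.007]
tool_rot: [0.0, 0.517, 0.856, -0.0]
contact_force: [1.1, 0.1, 1.8]
gripper_width: 0.001
grasp_force: 0.5
```

```bash
python3 -c "
from h import *
tcp(); flap('scene','s5.png')"
```

```text
t 6.85 hold xy [ 0.0202 -0.0019] tipz 0.027 heading x 117.8 F hx,hy,z [-0.4 -1.   1.8]
flap_edge 0.7 [-0.059 -0.006  0.024]
flap_ledge 0.72 [-0.021  0.002  0.033]
flap_hinge 0.84 [ 0.091 -0.004  0.02 ]
```

View pics/s5.png

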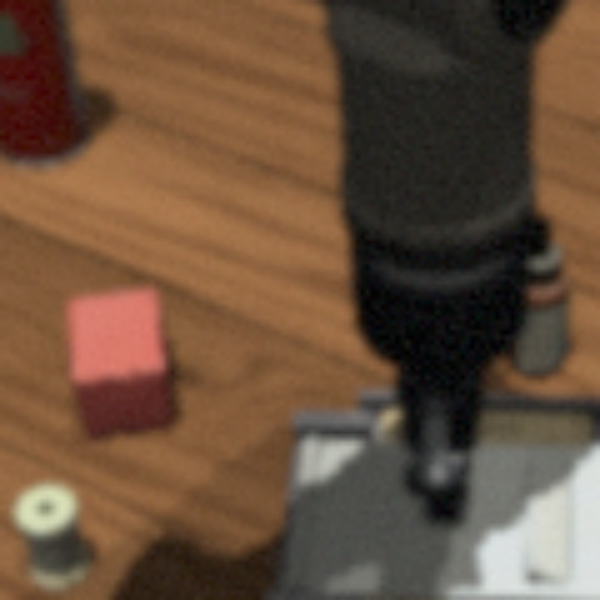

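The flap is nearly flat; its ledge shows at (545,530) ahead of the fingertip at (445,510). Next I press until it meets the stop.

>>> send_rows --deltas "0 0 0.003 0; 0 0 0.005 0; 0 0 0.005 0"

```text
t: 7.35
eef_pos: [0.5182, 0.0596, -0.0097]
tool_rot: [-0.0, 0.517, 0.856, 0.001]
contact_force: [-6.1, -0.4, 25.4]
gripper_width: 0.001
grasp_force: 12.6
```

>>> send_rows --deltas "0 0 -0.001 0; -0.008 0 -0.001 0; -0.016 0 -0.001 0; -0.022 0 -0.001 0; -0.026 0 -0.001 0"

```text
t: 7.85
eef_pos: [0.5285, 0.0398, -0.0094]
tool_rot: [-0.002, 0.516, 0.856, 0.001]
contact_force: [-9.8, 11.9, 22.1]
gripper_width: 0.003
grasp_force: 10.5
```

```bash
python3 -c "
from h import *
tcp(); flap('scene')"
```

```text
t 7.85 hold xy [-0.0022 -0.0026] tipz 0.0246 heading x 117.8 F hx,hy,z [15.1  3.2 22.1]
flap_edge 0.67 [-0.077 -0.003  0.019]
flap_ledge 0.59 [-0.04   0.002  0.037]
flap_hinge 0.95 [ 0.069 -0.003  0.021]
```

The flap rode along by friction and the slider is at about 20 mm. I'll ease the pressure and bring the fingertip up to the ledge to push it home.

>>> send_rows --deltas "-0.004 0 -0.001 0; -0.01 0 -0.001 0; -0.016 0 -0.001 0; -0.021 0 -0.001 0; -0.024 0 -0.001 0"

```text
t: 8.55
eef_pos: [0.5405, 0.0179, -0.009]
tool_rot: [-0.001, 0.516, 0.857, 0.001]
contact_force: [-4.0, 5.7, 9.4]
gripper_width: 0.002
grasp_force: 4.8
```

```bash
python3 -c "
from h import *
tcp(); flap('scene')"
```

```text
t 8.55 hold xy [-0.0271 -0.0031] tipz 0.025 heading x 117.9 F hx,hy,z [6.9 0.9 9.4]
flap_edge 0.86 [-0.08  -0.004  0.022]
flap_ledge 0.95 [-0.042 -0.001  0.035]
flap_hinge 0.64 [ 0.068 -0.002  0.019]
```

>>> send_rows --deltas "-0.002 0 0 0; -0.004 0 0 0; -0.005 0 0 0; -0.006 0 0 0"

```text
t: 9.15
eef_pos: [0.5417, 0.0154, -0.0094]
tool_rot: [-0.003, 0.515, 0.857, 0.001]
contact_force: [-6.6, 12.4, 10.6]
gripper_width: 0.001
grasp_force: 9.4
```

```bash
python3 -c "
from h import *
tcp(); flap('scene')"
```

```text
t 9.15 hold xy [-0.0299 -0.003 ] tipz 0.0246 heading x 118.0 F hx,hy,z [14.   0.1 10.6]
flap_edge 0.83 [-0.079 -0.002  0.019]
flap_ledge 0.71 [-0.04   0.001  0.035]
flap_hinge 0.81 [ 0.066 -0.001  0.016]
flap_hinge 0.31 [-0.082 -0.003  0.02 ]
```

>>> send_rows --deltas "-0.002 0 0 0; -0.004 0 0 0; -0.004 0 0 0"

```text
t: 9.65
eef_pos: [0.5416, 0.0154, -0.0099]
tool_rot: [-0.006, 0.514, 0.858, 0.002]
contact_force: [-9.9, 19.1, 13.5]
gripper_width: -0.0
grasp_force: 14.5
```

```bash
python3 -c "
from h import *
tcp(); flap('scene')"
```

```text
t 9.65 hold xy [-0.0299 -0.0028] tipz 0.0241 heading x 118.1 F hx,hy,z [21.5 -0.1 13.5]
flap_edge 0.62 [-0.079 -0.006  0.02 ]
flap_ledge 0.72 [-0.044  0.001  0.034]
flap_hinge 0.95 [ 0.067 -0.003  0.02 ]
```

It no longer moves at 21 N, so the slider is at its stop. I unload the forward push and lift straight off.

>>> send_rows --deltas "0.006 0 0 0; 0.0065 0 -0.004 0; 0.0065 0 -0.03 0; 0.0065 0 -0.07 0; 0.0065 0 -0.11 0"

```text
t: 10.35
eef_pos: [0.5413, 0.0122, 0.101]
tool_rot: [-0.001, 0.517, 0.856, -0.001]
contact_force: [0.5, -0.7, 1.1]
gripper_width: 0.002
grasp_force: 0.0
```

>>> send_rows --deltas "0.03 0.0 -0.045 0; 0.075 0 -0.06 0; 0.12 0 -0.06 0; 0.165 0 -0.06 0; 0.2 0 -0.06 0"

```text
t: 10.85
eef_pos: [0.4473, 0.1916, 0.1605]
tool_rot: [-0.0, 0.516, 0.857, 0.0]
contact_force: [0.0, 0.8, 0.1]
gripper_width: -0.0
grasp_force: 0.0
```

```bash
python3 -c "
from h import *
tcp(); flap('scene'); p=shot('scene');t=shot('top')
for q in ['notebook','spool_1','dropper','soap_box','matchbox']: print(q,lm(t,q))
a=cv2.resize(p['img'][150:270,260:380,::-1],(400,400)); b=cv2.resize(t['img'][150:270,270:390,::-1],(400,400))
cv2.imwrite('pics/end.png',np.hstack([a,b]))"
```

```text
t 10.85 hold xy [ 0.17   -0.0012] tipz 0.1945 heading x 117.9 F hx,hy,z [ 0.7 -0.4  0.1]
flap_edge 0.79 [-0.078 -0.006  0.025]
flap_ledge 0.66 [-0.041  0.     0.038]
flap_hinge 0.82 [ 0.069 -0.004  0.017]
notebook [([0.5521, -0.2192, -0.0013], 0.97)]
spool_1 []
dropper [([0.6548, 0.0847, -0.002], 0.57)]
soap_box []
matchbox [([0.5641, -0.03, 0.0258], 0.69), ([0.6501, -0.0785, -0.0019], 0.65)]
```

View pics/end.png

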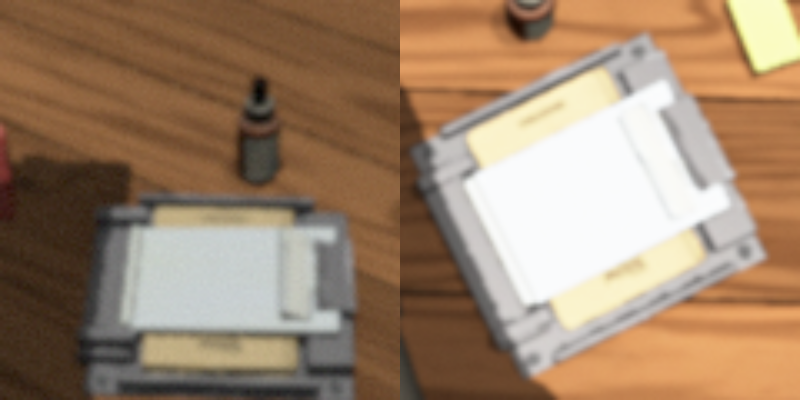

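The plate lies flat, with its free edge under the lip bridge at left-half (330,275) and right-half (700,150). It has stayed shut since release. The notebook is still in the holder, and the dropper and matchbox are where they were. The spool and soap box sat on the side the arm passed over well above them. Handing in.

```bash
python3 -c "
from station import bot
print(bot.hand_in())"
```

```text
the job is handed in; nothing more can be done
None
```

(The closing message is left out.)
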